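# Clamp the test block and hold the contact probe on its red mark

## Robot

A 6-joint arm with a two-finger parallel gripper is mounted at the origin on a cart in front of the work surface, level with it; the furniture and walls round the work are solid. World frame = base frame: x ahead of the robot, y to its left, z up, the work surface at z = 0. Lengths are in m, angles in degrees, forces in N, time in s.
With the tool pointing down it reaches from about 0.25 to 0.725 m from the base axis. Payload 9.7 kg.
Tool frame: the origin (TCP) lies at the very end of the fingers, on their centre line; the grasp point (between the pads) lies grasp_offset behind it (grasp_offset is the distance from the TCP to the grasp point, in m); z points along the fingers, y is the line along which they close (so a half turn about z gives the same grasp; the last joint's range is limited). The gripper opens to 85 mm and grips with 20 to 120 N. Pads are 22 mm wide; open, the fingers measure 114 mm over their backs; the gripper's body (76 mm by 85 mm) begins 54 mm behind the grasp point. The pads swing forward as they close: fully open they stand 13 mm farther back than shut.
Start: joints at [68.182, 4.979, 10.078, 95.1, 0, 90], TCP at [0.204, 0.511, 0.231] pointing down, gripper open.
Joint ranges: [-179.16, 179.16], [-48.56, 103.87], [-65.8, 70.77], [-126.05, 130.52], [-82.76, 87.17], [-180, 180]. Speed limits (degrees/s): [127.2, 127.2, 147.25, 180, 180, 180].

## Interface

Orientations are given as [roll, pitch, yaw] about the fixed x, y, z axes, in that order (R = Rz(yaw) Ry(pitch) Rx(roll)).
In Python, from workcell import get_obs, camera, calibration, job_done, recognise, cut_out, mark_of, grasp_offset gives the robot as it stands.
- The arm moves only by the tool servo_tool, never from a script. Its argument "moves" is a list of rows, each a list of 3 entries, a list of its own where there are three numbers: the turn, a rotation vector about the tool's x, y, z in degrees, then the shift along the tool's x, y, z in m, then the opening in per cent of the stroke, from 0 (shut) to 100 (fully open). In form: [[[ax, ay, az], [x, y, z], claw], ...]. A call has 1 to 12 rows; each row shifts and turns the commanded pose from where the row before left it, along the tool's axes as they then stand; what a row does not reach is not made up. A row lasts 1/10 s, in which the tool goes at most 50 mm and 8.59 degrees, less where a joint would pass 70% of its speed; a pose out of reach is approached as far as the arm can. A call is refused whole if a number of a shift passes 0.05 or a number of a turn 8.59, either way. A call with a gripper value outside its range is refused whole. The fingers move at their own pace and stop on an object; "force" is the grip in N (left out, the last holds). Time passes only in rows, so rows that do not move let the fingers close. It gives the time, the measured TCP pose, the force, the opening and the grip force at its end, in the units of the state.
- get_obs(): the state, without advancing time (a new reading comes with each control period).
- camera(name): name is "scene" or "top"; returns (picture, depth): 400x640x3 uint8, red, green, blue; 400x640 float32, m along the optical axis (not along the pixel's ray), 0 where there is no reading.
- calibration(name): a dict with "camera_matrix" (3x3 intrinsics, pixels), "dist" ([k1, k2, p1, p2, k3] as OpenCV has them; the pictures are not rectified), "R" (3x3) and "t" (3): a world point X has camera coordinates R X + t. Camera axes: x right, y down, z forward; pixel columns grow to the right and rows downward; lengths in m; the calibration is good to about 2 mm. A picture is of the moment at which its call begins. calibration takes no time and is no camera call.
- job_done(): hands the job in; it is judged then, once.
Trained networks look in the newest picture that a camera, given by its name, has taken for a name from the list of things; names that differ only in an ending like _2 or _b are one class to them, and where a whole thing is asked for, a point or a joint stands for the part that bears it (a point fixed in the world has none). Each returns a list of dicts, best first, with "score" (0 to 1); they miss things now and then, are a little off and sometimes report something else, mostly with a low value. They report only what shows in the picture. A call takes as long as a camera call.
- recognise(name, camera): "xyz" ([x, y, z] in m, in the coordinates of the camera as it stood for that picture, good to about 4 mm: the middle of the surface that is visible of it).
- cut_out(name, camera): "mask" (400x640 bool, what is visible of it).
- mark_of(name, camera): "xyz" ([x, y, z] in m, in the coordinates of the camera as it stood for that picture, good to about 4 mm: a listed point, or the origin of a listed thing).
The state is a dict: "time": time; "q": joint angles; "qd": joint speeds; "joint_efforts": joint torques, N m; "ee_pos": TCP position; "tcp_rot": TCP orientation; "wrist_force": force on the tool from outside, world axes, zero at the start; "torque": the same for the moment, N m; "opening": finger opening in m; "grasp_force": force on a finger pad.
Only numpy, scipy, OpenCV 4.12 (cv2) and the standard library are available. Lean on these libraries where they do the work, as an engineer would, in place of code of your own. Each camera call takes 0.05 s, during which the arm holds its last target. There are 200 camera calls.

## Task

Press the blue clamp arm with the yellow grip all the way down onto the metal test block, then take the black spring-tip probe out of its grey holder. Set the probe's brass tip inside the red ring on the block and hold it there upright, pressed lightly so that the spring tip is pushed in about half-way; finish while still holding it so, without shifting the block, pressing hard or disturbing the other things on the bench.

Things in the scene. Friction and masses are not known exactly. Their poses are not given: they have to be found in the camera images.
- fixture: Fixed test fixture: dark steel base plate 150 x 170 x 18 mm (x, y, z), its origin at the centre of the plate's underside on the bench, its z axis up. On the plate a shallow channel along the fixture's y axis (green rails 10 mm high) holds the test block. At its +x, +y corner two blue cheeks, 59 mm high above the bench, carry the clamp arm.
- clamp_hinge (a point): Hinge of the clamp arm, at [60, 40, 50] mm in the fixture's frame; does not move with the arm; its axes are those of the fixture. The hinge axis lies along the fixture's y axis.
- clamp_grip (a point): Middle of the yellow round grip (18 mm thick, 44 mm long) on the free end of the blue clamp arm, 112 mm from the hinge and 3 mm above the line through it (arm level); moves with the arm, which points from the hinge to the fixture's -x side. A rubber pad 60 mm from the hinge meets the block. With the arm down the grip's centre is 53 mm above the bench, its top 62 mm.
- clamp (a joint): Clamp arm angle, rad: 0 = level, pad down on the block (it can go to about -0.02), positive = raised (up to 1.2). Friction holds it wherever it is left (0.15 N m, about 1.5 N at the grip); it can be pushed down from above with shut fingers.
- mark (a point): Centre of the red ring (19 mm outside, 14 mm inside, white within) on the loose aluminium test block, 50 x 110 x 16 mm, 0.35 kg; z axis up. Its top face is 34 mm above the bench. The ring is 34 mm from the block's middle towards the fixture's -y end, 74 mm (+-6) along y from the clamp arm; the blue ring 32 mm from it is not the target.
- holder: Fixed probe holder: grey block 76 x 76 x 70 mm on a 110 x 110 x 6 mm steel foot, upright round well of 24 mm in the middle of its top. Origin at the centre of the underside, on the bench.
- probe_grip (a point): Middle of the black grip (24 mm round, 60 mm long) of the loose upright probe, 0.145 kg; z axis along the probe, away from its tip. A 32 mm collar 30 mm below this point carries it on the holder; below that a 19 mm barrel. With the nose out the tip is 93 mm below this point. In the holder this point is 106 mm above the bench; raising it 60 mm frees it. 4 mm steel button on top.
- probe_tip (a point): End of the brass nose of the probe (4 mm wide flat); moves with the nose.
- nose (a joint): How far the spring nose is pushed into the probe, m: 0 = out, 0.012 = at its stop, 0.006 = half-way. The spring pushes with 1 N at 0, 3.2 N half-way and 5.3 N at the stop; beyond that the contact is rigid.
- dish: Round glass dish with steel caps, 64 mm wide, 15 mm high, standing on the bench between fixture and holder, towards the robot; origin at the centre of the underside. To be left alone.
- master: Stepped steel setting master, 30 mm wide, 43 mm high, standing on the bench between fixture and holder at the back; origin at the centre of the underside. To be left alone.
- bin: Blue parts bin, 68 x 96 x 47 mm, at the right end of the bench; origin at the centre of the underside. To be left alone.
- tape: Roll of brown tape lying flat, 66 mm wide, 18 mm high, at the right end; origin at the centre of the underside. To be left alone.
- ring: Steel ring gauge lying flat, 46 mm wide, 14 mm high, at the right end; origin at the centre of the underside. To be left alone.

How it is judged (in metres and radians):
On the way, in this order (a step that is already met when the one before it is completed fails the run):
1. the clamp arm is down on the block, the probe still in its holder (value of joint clamp below 0.04 rad and z of probe_tip in the frame of holder below 0.03 m), for 0.2 s.
2. the probe is drawn out of its holder, held by the gripper (z of probe_tip in the frame of holder above 0.065 m and contact force between the fingers and probe above 0.5 N), for 0.1 s.
At the end, for the whole second after the job is handed in: Clamp arm down (within 0.04 rad); gripper holds the probe still, upright within 8 degrees, tip touching the block within 6 mm of the red ring's centre, nose in by 2 to 10 mm, force 0.5 to 7 N; the mark within 10 mm of its start; arm and gripper off the block (value of joint clamp below 0.04 rad and horizontal distance between probe_tip and mark below 0.006 m and z of probe_tip in the frame of mark below 0.003 m and angle between probe_grip's own z axis and vertical below 0.14 rad and z of probe_grip in the frame of mark above 0.05 m and value of joint nose between 0.002 and 0.01 m and contact force between probe and block between 0.5 and 7 N and contact force between the fingers and probe above 0.5 N and contact force between probe and fixture below 0.1 N and contact force between the arm and block below 0.1 N and linear speed of probe below 0.01 m/s and distance of mark from where it was at the start of the episode below 0.01 m); the arm keeps its last pose, push and grip.
It fails at once if the probe is pressed hard (over 15 N) on the block (contact force between probe and block above 15 N).
It fails at once if one of the other things on the bench is shifted by more than 30 mm (distance of any of dish, master, bin, tape, ring from where it was at the start of the episode above 0.03 m).
It also fails if it takes over 64 s, if anything falls off the work surface, if the arm or the gripper's body presses on something with over 40 N, if the wrist force passes 120 N, or if a joint passes its speed limit or range.

## Working session

There is one attempt and no reset: what is moved stays moved. The work goes in short steps, Python scripts to look and compute and a tool call to move; the robot and the scene stay as the last step left them, time stands still between calls to the robot, and variables do not carry over. Pictures are saved under pics/ and viewed, at most 10 in all, crops included, and the job is handed in when it is done.

Besides the shell and the picture viewer there is one more tool, called as a command line: name --argument value ..., lists and objects as JSON in quotes. servo_tool: Moves the arm, as the interface text tells. Its arguments: {"type":"object","properties":{"moves":{"type":"array"},"force":{"type":"number"}},"required":["moves"]}

```bash
mkdir -p pics
cat > h.py <<'E'
import numpy as np, cv2
from workcell import *
np.set_printoptions(precision=4,suppress=True)
def w(c,p):
    k=calibration(c); return np.array(k["R"]).T@(np.array(p)-np.array(k["t"]))
def px(c,X):
    k=calibration(c); R=np.array(k["R"]); 
    return cv2.projectPoints(np.array([X],float),cv2.Rodrigues(R)[0],np.array(k["t"],float),np.array(k["camera_matrix"],float),np.array(k["dist"],float))[0].ravel()
def onplane(c,uv,z):
    k=calibration(c); R=np.array(k["R"]); t=np.array(k["t"])
    u=cv2.undistortPoints(np.array([[uv]],float),np.array(k["camera_matrix"],float),np.array(k["dist"],float)).ravel()
    d=R.T@np.array([u[0],u[1],1]); o=-R.T@t
    return o+d*(z-o[2])/d[2]
E
python3 - <<'E'
from h import *
o=get_obs(); print({k:o[k] for k in("time","ee_pos","tcp_rot","opening","wrist_force")},grasp_offset)
for c in("scene","top"):
    im,d=camera(c); cv2.imwrite(f"pics/{c}0.png",im[:,:,::-1])
    print(c,"cam at",-np.array(calibration(c)["R"]).T@calibration(c)["t"])
    for n in("fixture","clamp_hinge","clamp_grip","mark","holder","probe_grip","probe_tip","dish","master"):
        print(n,[(round(r["score"],2),w(c,r["xyz"])) for r in mark_of(n,c)[:2]])
E
```

```text
{'time': 0.0, 'ee_pos': array([0.2043, 0.5104, 0.2306]), 'tcp_rot': array([-179.9285,   -0.0009,  158.1818]), 'opening': 0.0853331392414014, 'wrist_force': array([ 0.1421, -0.4514, -0.5289])} 0.0187
scene cam at [-0.0569 -0.4295  0.8863]
fixture [(0.73, array([0.5283, 0.1714, 0.0017]))]
clamp_hinge [(0.82, array([0.5838, 0.2222, 0.0487])), (0.16, array([0.5307, 0.1715, 0.002 ]))]
clamp_grip [(0.54, array([0.5006, 0.2036, 0.1251]))]
mark [(0.69, array([0.5394, 0.1335, 0.0334]))]
holder [(0.89, array([ 0.5077, -0.2016,  0.0015])), (0.24, array([0.501 , 0.2051, 0.1237]))]
probe_grip [(0.73, array([ 0.5077, -0.1985,  0.1089]))]
probe_tip []
dish [(0.71, array([ 0.4112, -0.006 , -0.0029]))]
master [(0.63, array([ 0.3892, -0.4194, -0.0031])), (0.59, array([ 0.6313, -0.0002,  0.001 ]))]
top cam at [ 0.3579 -0.0827  1.3483]
fixture [(0.58, array([ 0.5287,  0.1684, -0.0011]))]
clamp_hinge [(0.71, array([0.5844, 0.2204, 0.0499]))]
clamp_grip [(0.67, array([0.5055, 0.2073, 0.1268]))]
mark [(0.57, array([0.5377, 0.1325, 0.0259]))]
holder [(0.7, array([ 0.5011, -0.1941,  0.0002])), (0.39, array([0.5269, 0.1709, 0.    ]))]
probe_grip [(0.66, array([ 0.502 , -0.1975,  0.1069]))]
probe_tip []
dish [(0.62, array([ 0.4084, -0.0049, -0.0037]))]
master [(0.6, array([ 0.6345, -0.0031, -0.0041]))]
```

View pics/scene0.png

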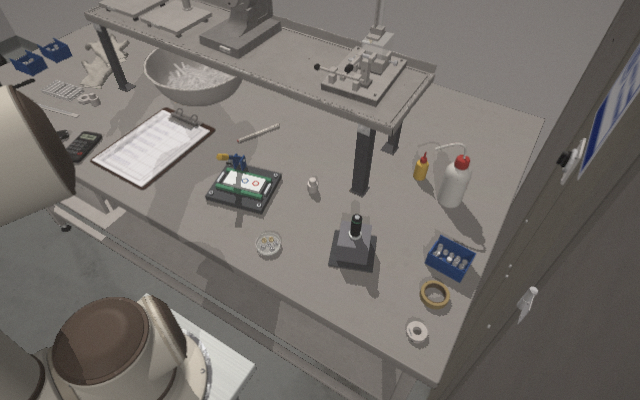

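View pics/top0.png

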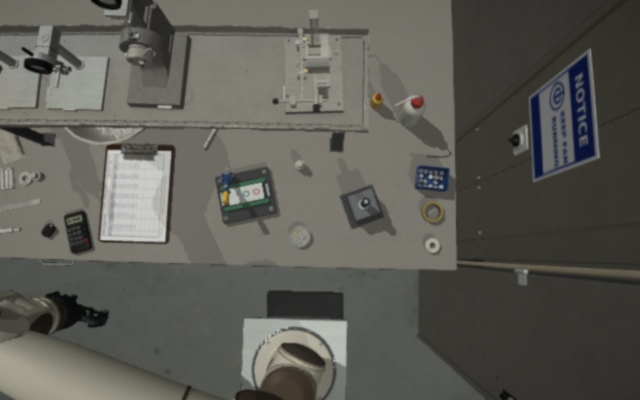

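The scene view shows the fixture at (245,187) with the red ring near (255,183), the probe in its holder at (355,235), the dish at (268,243) and the master at (313,185). The top view agrees, with the red ring near (257,193) and the probe at (365,203). A shelf overhangs the back. Next I'll refine the ring and probe positions and find the shelf edge.

Run:
```python
from h import *
for c,(u0,u1,v0,v1) in(("scene",(205,285,160,212)),("top",(212,280,164,225))):
    im,d=camera(c); sub=im[v0:v1,u0:u1].astype(int); h=cv2.cvtColor(im,cv2.COLOR_RGB2HSV)[v0:v1,u0:u1]
    for n,m in(("red",((h[...,0]<8)|(h[...,0]>172))&(h[...,1]>90)&(h[...,2]>70)),("yellow",(abs(h[...,0].astype(int)-23)<7)&(h[...,1]>140)&(h[...,2]>90))):
        v,u=np.nonzero(m); 
        if len(u): print(c,n,len(u),u.mean()+u0,v.mean()+v0,u.min()+u0,u.max()+u0,v.min()+v0,v.max()+v0,onplane(c,(u.mean()+u0,v.mean()+v0),.034 if n=="red" else .126))
    cv2.imwrite(f"pics/{c}c.png",cv2.resize(im[v0:v1,u0:u1,::-1],None,fx=6,fy=6,interpolation=cv2.INTER_CUBIC))
    k=calibration(c);R=np.array(k["R"]);K=np.array(k["camera_matrix"])
    for uv in ([(362,185),(366,140),(300,85),(400,110)] if c=="scene" else [(300,120),(338,140),(200,118),(365,203)]):
        z=d[uv[1],uv[0]]; p=cv2.undistortPoints(np.array([[uv]],float),K,np.array(k["dist"])).ravel(); print(c,uv,w(c,np.array([p[0],p[1],1])*z))
    for n in("probe_grip",):
        m=cut_out(n,c)[0]["mask"]; v,u=np.nonzero(m); print(n,u.mean(),v.mean(),u.min(),u.max(),v.min(),v.max())
        print(px(c,[.505,-.198,.136]),onplane(c,(u.mean(),v.mean()),.106))
s,t=[cv2.imread(f"pics/{c}c.png") for c in("scene","top")]
H=max(s.shape[0],t.shape[0]); W=np.zeros((H,s.shape[1]+t.shape[1],3),np.uint8); W[:s.shape[0],:s.shape[1]]=s; W[:t.shape[0],s.shape[1]:]=t
cv2.imwrite("pics/both.png",cv2.resize(W,None,fx=.88,fy=.88)); print(W.shape)
```

```text
scene red 3 254.33333333333334 183.33333333333334 252 258 183 184 [0.5392 0.1328 0.034 ]
scene (362, 185) [ 0.6804 -0.1303  0.0478]
scene (366, 140) [ 0.6861 -0.1232  0.202 ]
scene (300, 85) [0.7052 0.0824 0.2764]
scene (400, 110) [ 0.7459 -0.1755  0.2758]
probe_grip 355.51785714285717 228.21875 349 361 216 239
[356.3464 217.5747] [ 0.4983 -0.202   0.106 ]
top yellow 54 225.12962962962962 197.22222222222223 223 227 192 203 [0.5074 0.2054 0.126 ]
top (300, 120) [ 0.6948 -0.0125  0.2727]
top (338, 140) [ 0.6822 -0.1155  0.129 ]
top (200, 118) [0.6946 0.2471 0.2745]
top (365, 203) [ 0.4986 -0.1952  0.1371]Traceback (most recent call last):
  File "<stdin>", line 12, in <module>
IndexError: list index out of range
```

servo_tool --moves '[[[0,0,7.67],[0,0,0],0],[[0,0,7.67],[0,0,0],0],[[0,0,7.67],[0,0,0],0],[[0,0,7.67],[0,0,0],0],[[0,0,7.67],[0,0,0],0],[[0,0,7.67],[0,0,0],0]]' --force 40

```text
time: 1.8
ee_pos: [0.2044, 0.5106, 0.2313]
tcp_rot: [180.0, -0.0, 111.8]
wrist_force: [0.2, -0.8, 0.7]
opening: 0.0001
grasp_force: 0.0
```

servo_tool --moves '[[[0,0,0],[-0.02,0.008,0.003],0],[[0,0,0],[-0.034,0.014,0.003],0],[[0,0,0],[-0.034,0.014,0.003],0],[[0,0,0],[-0.034,0.014,0.003],0],[[0,0,0],[-0.034,0.014,0.003],0],[[0,0,0],[-0.034,0.014,0.003],0],[[0,0,0],[-0.034,0.014,0.003],0],[[0,0,0],[-0.034,0.014,0.003],0],[[0,0,0],[-0.034,0.014,0.003],0],[[0,0,0],[-0.034,0.014,0.003],0],[[0,0,0],[-0.034,0.014,0.003],0],[[0,0,0],[-0.034,0.014,0.003],0]]'

```text
time: 3.0
ee_pos: [0.504, 0.2055, 0.1953]
tcp_rot: [180.0, -0.0, 112.2]
wrist_force: [0.5, 0.3, 0.2]
opening: -0.0
grasp_force: 0.0
```

servo_tool --moves '[[[0,0,0],[0,0,0],0],[[0,0,0],[0,0,0],0],[[0,0,0],[0,0,0],0]]'

```text
time: 3.3
ee_pos: [0.5026, 0.2073, 0.1954]
tcp_rot: [180.0, -0.0, 112.2]
wrist_force: [0.2, 0.3, 0.0]
opening: -0.0
grasp_force: 0.0
```

Run:
```python
from h import *
im,d=camera("scene");im2,_=camera("top")
a=cv2.resize(im[140:230,195:295,::-1],None,fx=5,fy=5,interpolation=cv2.INTER_CUBIC)
b=cv2.resize(im2[150:240,210:270,::-1],None,fx=5,fy=5,interpolation=cv2.INTER_CUBIC)
cv2.imwrite("pics/both.png",np.hstack([a,b]))
print(get_obs()["ee_pos"],get_obs()["tcp_rot"],px("scene",get_obs()["ee_pos"]))
```

```text
[0.5025 0.2076 0.1956] [179.9797  -0.0078 112.2417] [214.7217 136.6485]
```

View pics/both.png

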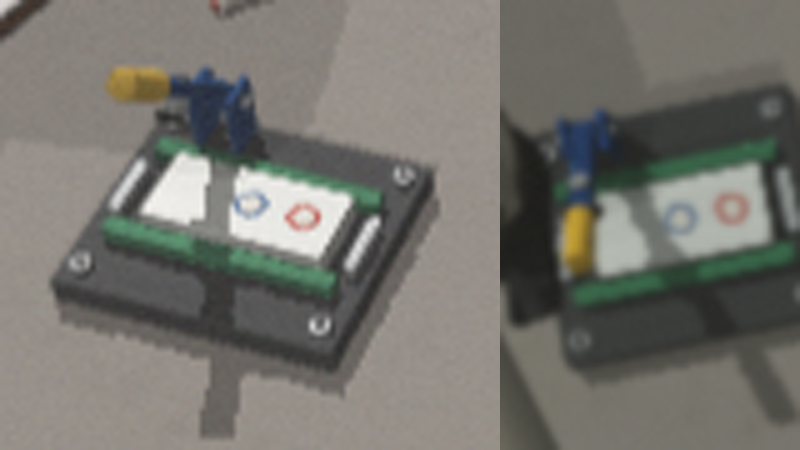

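The crops show the yellow grip lying along the arm, with the arm raised about 42°. The red ring is at scene (255.6,183.4) and top (256.4,191.6); the blue ring is to its left. Next I push the clamp down, following its arc.

servo_tool --moves '[[[0,0,0],[0,0,0.015],0],[[0,0,0],[0,0,0.015],0],[[0,0,0],[0,0,0.015],0],[[0,0,0],[0.0005,-0.0025,0.008],0],[[0,0,0],[0.0005,-0.0025,0.008],0],[[0,0,0],[0.0005,-0.0025,0.008],0],[[0,0,0],[0.0005,-0.0025,0.008],0],[[0,0,0],[0.0005,-0.0025,0.008],0],[[0,0,0],[0.0005,-0.0025,0.008],0],[[0,0,0],[0.0005,-0.0025,0.008],0],[[0,0,0],[0.0005,-0.0025,0.008],0],[[0,0,0],[0.0005,-0.0025,0.008],0]]'

```text
time: 4.6
ee_pos: [0.4803, 0.2024, 0.0776]
tcp_rot: [-180.0, 0.0, 112.2]
wrist_force: [-0.3, -1.3, 0.2]
opening: -0.0
grasp_force: 0.5
```

servo_tool --moves '[[[0,0,0],[0.0005,-0.0025,0.004],0],[[0,0,0],[0,0,0.003],0],[[0,0,0],[0,0,0.003],0],[[0,0,0],[0,0,0],0],[[0,0,0],[0,0,0],0]]'

```text
time: 5.1
ee_pos: [0.4782, 0.2021, 0.0683]
tcp_rot: [180.0, 0.0, 112.2]
wrist_force: [0.5, -0.5, 0.8]
opening: -0.0004
grasp_force: 0.0
```

Run:
```python
from h import *
im,d=camera("scene");im2,_=camera("top")
a=cv2.resize(im[140:230,195:295,::-1],None,fx=5,fy=5,interpolation=cv2.INTER_CUBIC)
b=cv2.resize(im2[150:240,210:270,::-1],None,fx=5,fy=5,interpolation=cv2.INTER_CUBIC)
cv2.imwrite("pics/both2.png",np.hstack([a,b]))
for c,r,bl in(("scene",(255.6,183.4),(245.4,180.8)),("top",(256.4,191.6),(246,193.8))): print(c,onplane(c,r,.034),onplane(c,bl,.034))
```

```text
scene [0.5409 0.1297 0.034 ] [0.5338 0.1599 0.034 ]
top [0.5384 0.1309 0.034 ] [0.5308 0.1628 0.034 ]
```

View pics/both2.png

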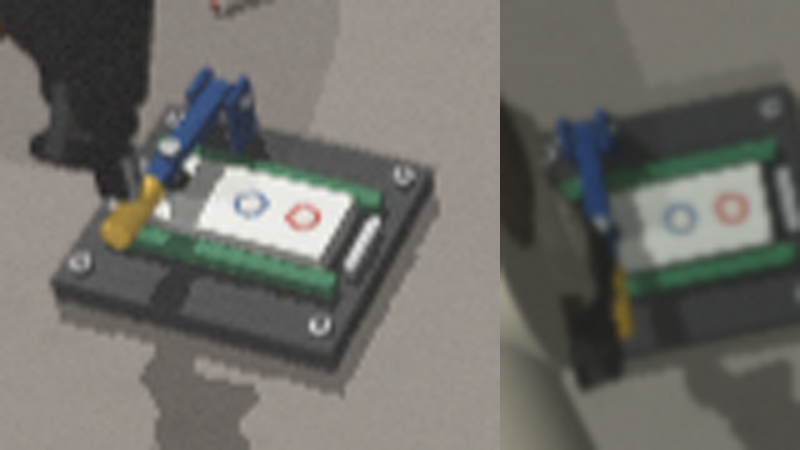

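Run:
```python
from h import *
print(onplane("top",(234.4,211),.06),onplane("scene",(195+130/5,140+212/5),.06))
for c in("scene","top"):
    camera(c)
    for n in("clamp_grip","clamp_hinge"):print(c,n,[(round(r["score"],2),w(c,r["xyz"])) for r in mark_of(n,c)[:2]])
```

```text
[0.4743 0.1907 0.06  ] [0.4762 0.194  0.06  ]
scene clamp_grip [(0.6, array([0.4678, 0.1962, 0.0573])), (0.24, array([0.5337, 0.1707, 0.0019]))]
scene clamp_hinge [(0.88, array([0.5833, 0.2224, 0.049 ])), (0.51, array([0.5315, 0.1699, 0.002 ]))]
top clamp_grip [(0.68, array([0.4724, 0.201 , 0.0563]))]
top clamp_hinge [(0.58, array([0.5831, 0.2197, 0.0497]))]
```

servo_tool --moves '[[[0,0,0],[0,0,-0.012],0],[[0,0,0],[-0.006,-0.006,0],0],[[0,0,0],[0,0,0.006],0],[[0,0,0],[0,0,0.004],0],[[0,0,0],[0,0,0.002],0],[[0,0,0],[0,0,0.002],0],[[0,0,0],[0,0,0.002],0],[[0,0,0],[0,0,0],0]]'

```text
time: 6.3
ee_pos: [0.4746, 0.1942, 0.0639]
tcp_rot: [-180.0, -0.0, 112.2]
wrist_force: [0.5, -0.5, -0.6]
opening: 0.0003
grasp_force: 0.0
```

servo_tool --moves '[[[0,0,0],[0,0,0.001],0],[[0,0,0],[0,0,0.001],0],[[0,0,0],[0,0,0],0]]'

```text
time: 6.6
ee_pos: [0.4747, 0.1942, 0.0622]
tcp_rot: [180.0, -0.0, 112.2]
wrist_force: [0.0, 0.4, -0.5]
opening: -0.0
grasp_force: 0.0
```

servo_tool --moves '[[[0,0,0],[0,0,0.001],0],[[0,0,0],[0,0,0.001],0],[[0,0,0],[0,0,0],0]]'

```text
time: 6.9
ee_pos: [0.4749, 0.1943, 0.0616]
tcp_rot: [179.9, -0.0, 112.2]
wrist_force: [-4.2, -1.4, 11.3]
opening: -0.0002
grasp_force: 5.7
```

servo_tool --moves '[[[0,0,0],[0,0,0.001],0],[[0,0,0],[0,0,0.0005],0],[[0,0,0],[0,0,0],0]]'

```text
time: 7.2
ee_pos: [0.475, 0.1943, 0.0614]
tcp_rot: [179.9, -0.0, 112.2]
wrist_force: [-8.1, -3.3, 21.3]
opening: 0.0001
grasp_force: 10.7
```

The clamp has bottomed: z stayed at 0.0614 while the force rose to 21 N. Now I lift off and go over the probe.

servo_tool --moves '[[[0,0,0],[0,0,-0.02],0],[[0,0,0],[0,0,-0.035],0],[[0,0,0],[0,0,-0.035],0],[[0,0,0],[0,0,-0.035],0],[[0,0,0],[0,0,-0.035],100],[[0,0,8.5],[0,0,0],100],[[0,0,8.5],[0,0,0],100],[[0,0,8.5],[0,0,0],100],[[0,0,8.5],[0,0,0],100],[[0,0,8.5],[0,0,0],100]]'

```text
time: 8.2
ee_pos: [0.4748, 0.1942, 0.2187]
tcp_rot: [180.0, -0.0, 69.3]
wrist_force: [-0.1, -0.3, -0.3]
opening: 0.0847
grasp_force: 0.0
```

servo_tool --moves '[[[0,0,0],[-0.02,0.009,0],100],[[0,0,0],[-0.033,0.015,0],100],[[0,0,0],[-0.033,0.015,0],100],[[0,0,0],[-0.033,0.015,0],100],[[0,0,0],[-0.033,0.015,0],100],[[0,0,0],[-0.033,0.015,0],100],[[0,0,0],[-0.033,0.015,0],100],[[0,0,0],[-0.033,0.015,0],100],[[0,0,0],[-0.033,0.015,0],100],[[0,0,0],[-0.033,0.015,0],100],[[0,0,0],[-0.033,0.015,0],100],[[0,0,0],[-0.008,0.001,0],100]]'

```text
time: 9.4
ee_pos: [0.5003, -0.2001, 0.2181]
tcp_rot: [-180.0, 0.0, 69.5]
wrist_force: [0.3, 0.7, -0.7]
opening: 0.0852
grasp_force: 0.0
```

servo_tool --moves '[[[0,0,0],[0,0,0],100],[[0,0,0],[0,0,0],100],[[0,0,0],[0,0,0],100]]'

```text
time: 9.7
ee_pos: [0.5004, -0.196, 0.219]
tcp_rot: [180.0, -0.0, 69.7]
wrist_force: [-0.4, 0.6, -0.1]
opening: 0.0853
grasp_force: 0.0
```

Run:
```python
from h import *
for c in("scene","top"):
    im,_=camera(c); cv2.imwrite(f"pics/{c}3.png",im[:,:,::-1])
    for n in("clamp_grip","clamp_hinge","mark","probe_grip","holder"):print(c,n,[(round(r["score"],2),w(c,r["xyz"])) for r in mark_of(n,c)[:2]])
a=cv2.imread("pics/scene3.png")[130:290,200:400]
cv2.imwrite("pics/c3.png",cv2.resize(a,None,fx=3.5,fy=3.5,interpolation=cv2.INTER_CUBIC))
```

```text
scene clamp_grip [(0.69, array([0.4689, 0.1972, 0.0479])), (0.3, array([ 0.4077, -0.0041, -0.0025]))]
scene clamp_hinge [(0.63, array([0.5841, 0.2234, 0.0501])), (0.48, array([ 0.4061, -0.0043, -0.0001]))]
scene mark [(0.86, array([0.5383, 0.1335, 0.0339])), (0.21, array([ 0.3875, -0.4197, -0.0018]))]
scene probe_grip [(0.63, array([ 0.5065, -0.2002,  0.1078]))]
scene holder [(0.63, array([ 0.5083, -0.2003,  0.0007]))]
top clamp_grip [(0.81, array([0.4736, 0.198 , 0.0516]))]
top clamp_hinge [(0.76, array([0.5834, 0.2207, 0.0513])), (0.72, array([ 0.4957, -0.4161, -0.0018]))]
top mark [(0.62, array([0.5397, 0.1364, 0.0246]))]
top probe_grip []
top holder [(0.59, array([ 0.5019, -0.193 , -0.0021]))]
```

View pics/c3.png

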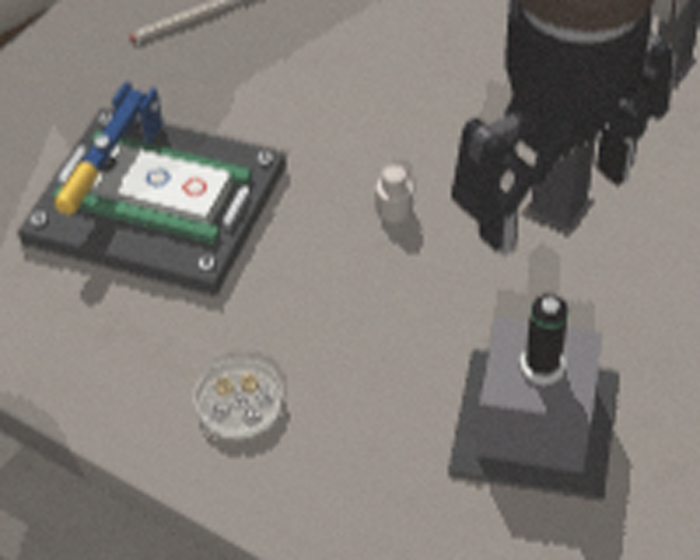

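Clamp is down. The probe stands free under the open gripper with its button at scene (356.9,216.6), so I descend and grip it.

servo_tool --moves '[[[0,0,0],[-0.001,0.003,0.02],100],[[0,0,0],[0,0,0.02],100],[[0,0,0],[0,0,0.02],100],[[0,0,0],[0,0,0.02],100],[[0,0,0],[0,0,0.02],100],[[0,0,0],[0,0,0.015],100],[[0,0,0],[0,0,0.01],100],[[0,0,0],[0,0,0],100]]'

```text
time: 11.1
ee_pos: [0.5022, -0.1989, 0.0926]
tcp_rot: [-179.9, -0.0, 69.7]
wrist_force: [-0.8, 0.3, 0.6]
opening: 0.0854
grasp_force: 0.0
```

servo_tool --moves '[[[0,0,0],[0,0,0],0],[[0,0,0],[0,0,0],0],[[0,0,0],[0,0,0],0],[[0,0,0],[0,0,0],0],[[0,0,0],[0,0,0],0],[[0,0,0],[0,0,0],0],[[0,0,0],[0,0,0],0],[[0,0,0],[0,0,0],0],[[0,0,0],[0,0,0],0],[[0,0,0],[0,0,0],0]]'

```text
time: 12.1
ee_pos: [0.5031, -0.1992, 0.0943]
tcp_rot: [179.9, 0.0, 69.7]
wrist_force: [-0.1, 0.4, 5.5]
opening: 0.0228
grasp_force: 39.0
```

servo_tool --moves '[[[0,0,0],[0,0,-0.005],0],[[0,0,0],[0,0,-0.01],0],[[0,0,0],[0,0,-0.015],0],[[0,0,0],[0,0,-0.015],0],[[0,0,0],[0,0,-0.015],0],[[0,0,0],[0,0,-0.015],0],[[0,0,0],[0,0,-0.015],0],[[0,0,0],[0,0,-0.01],0],[[0,0,0],[0,0,0],0],[[0,0,0],[0,0,0],0]]'

```text
time: 13.1
ee_pos: [0.5028, -0.1991, 0.1936]
tcp_rot: [-180.0, -0.0, 69.7]
wrist_force: [0.1, -0.7, -1.4]
opening: 0.0232
grasp_force: 39.3
```

Run:
```python
from h import *
print(get_obs()["ee_pos"])
for c in("scene","top"):
    im,_=camera(c); cv2.imwrite(f"pics/{c}4.png",im[:,:,::-1])
    for n in("probe_grip","probe_tip","mark"):print(c,n,[(round(r["score"],2),w(c,r["xyz"])) for r in mark_of(n,c)[:2]])
```

```text
[ 0.5028 -0.1991  0.1936]
scene probe_grip [(0.69, array([ 0.6316, -0.0019,  0.0027])), (0.48, array([ 0.5048, -0.2   ,  0.2072]))]
scene probe_tip []
scene mark [(0.79, array([0.5414, 0.1322, 0.0375]))]
top probe_grip []
top probe_tip []
top mark [(0.74, array([0.5369, 0.1312, 0.029 ]))]
```

servo_tool --moves '[[[0,0,-7],[0,0,0],0],[[0,0,-7],[0,0,0],0],[[0,0,-7],[0,0,0],0],[[0,0,-7],[0,0,0],0],[[0,0,-7],[0,0,0],0],[[0,0,0],[0,0,0],0]]'

```text
time: 14.1
ee_pos: [0.5028, -0.1991, 0.1937]
tcp_rot: [-180.0, -0.0, 104.8]
wrist_force: [-0.0, -0.4, -1.4]
opening: 0.0231
grasp_force: 39.2
```

servo_tool --moves '[[[0,0,0],[0.01,0.004,0],0],[[0,0,0],[0.02,0.008,0],0],[[0,0,0],[0.03,0.0115,0],0],[[0,0,0],[0.032,0.012,0],0],[[0,0,0],[0.032,0.012,0],0],[[0,0,0],[0.032,0.012,0],0],[[0,0,0],[0.032,0.012,0],0],[[0,0,0],[0.032,0.012,0],0],[[0,0,0],[0.032,0.012,0],0],[[0,0,0],[0.03,0.0115,0],0],[[0,0,0],[0.02,0.008,0],0],[[0,0,0],[0.01,0.004,0],0]]'

```text
time: 15.3
ee_pos: [0.5386, 0.1352, 0.1936]
tcp_rot: [-180.0, -0.0, 104.6]
wrist_force: [-0.4, -0.6, -2.1]
opening: 0.0229
grasp_force: 39.2
```

servo_tool --moves '[[[0,0,0],[0,0,0.015],0],[[0,0,0],[0,0,0.015],0],[[0,0,0],[0,0,0.015],0],[[0,0,0],[0,0,0.01],0],[[0,0,0],[0,0,0],0],[[0,0,0],[0,0,0],0]]'

```text
time: 15.9
ee_pos: [0.539, 0.1327, 0.1391]
tcp_rot: [180.0, 0.0, 104.6]
wrist_force: [0.1, -0.1, -0.6]
opening: 0.0234
grasp_force: 39.4
```

Run:
```python
from h import *
o=get_obs();p=o["ee_pos"];print(p,o["tcp_rot"])
im,_=camera("scene"); cv2.imwrite("pics/s5.png",im[:,:,::-1])
for n in("probe_grip","probe_tip","mark"):print(n,[(round(r["score"],2),w("scene",r["xyz"])) for r in mark_of(n,"scene")[:2]])
print("exp tip px",px("scene",p-[0,0,.081]),"exp ring",px("scene",[.539,.1325,.034]))
cv2.imwrite("pics/c5.png",cv2.resize(im[130:220,205:305,::-1],None,fx=6,fy=6,interpolation=cv2.INTER_CUBIC))
```

```text
[0.539  0.1327 0.1391] [179.9959   0.0015 104.6214]
probe_grip [(0.75, array([0.5436, 0.1329, 0.1523]))]
probe_tip []
mark [(0.6, array([0.5416, 0.1316, 0.0334]))]
exp tip px [253.3968 177.3897] exp ring [254.3767 183.4192]
```

View pics/c5.png

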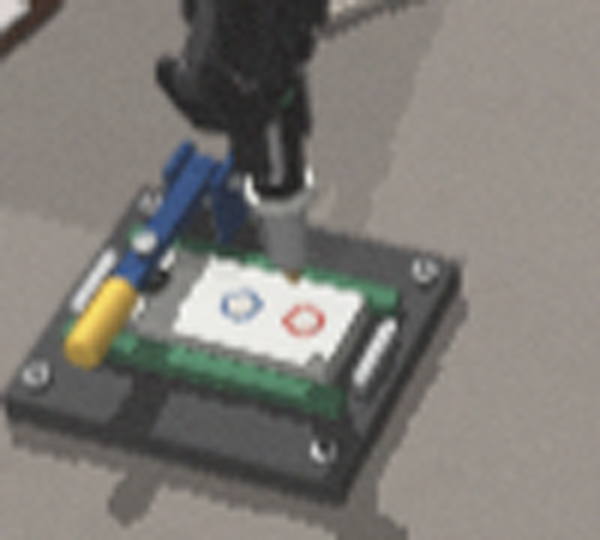

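Tip is at scene (253.8,176.3) and the ring at (255.7,183.3); clamp still down. I lower the tip to about 8 mm above the block, shift about 2 mm toward -y, and look again.

servo_tool --moves '[[[0,0,0],[-0.002,0.0005,0.008],0],[[0,0,0],[0,0,0.006],0],[[0,0,0],[0,0,0.002],0],[[0,0,0],[0,0,0],0],[[0,0,0],[0,0,0],0]]'

```text
time: 16.6
ee_pos: [0.5399, 0.1311, 0.1228]
tcp_rot: [-180.0, -0.0, 104.7]
wrist_force: [0.2, 0.9, -1.5]
opening: 0.0231
grasp_force: 39.4
```

Run:
```python
from h import *
o=get_obs();p=o["ee_pos"];print(p,o["tcp_rot"],o["wrist_force"])
ims=[camera("scene")[0].astype(float) for _ in range(6)]; im=np.mean(ims,0).astype(np.uint8)
print("exp tip px",px("scene",p-[0,0,.081]),"exp ring",px("scene",[p[0],p[1],.034]))
J=[px("scene",[p[0]+a,p[1]+b,.034])-px("scene",[p[0],p[1],.034]) for a,b in((.01,0),(0,.01))];print(J)
cv2.imwrite("pics/c6.png",cv2.resize(im[165:195,235:275,::-1],None,fx=18,fy=18,interpolation=cv2.INTER_CUBIC))
h=cv2.cvtColor(im,cv2.COLOR_RGB2HSV)[176:192,248:264]; r=im[176:192,248:264].astype(int)
e=np.clip(r[...,0]-np.maximum(r[...,1],r[...,2])-12,0,None); v,u=np.mgrid[176:192,248:264]
print("red c",(e*u).sum()/e.sum(),(e*v).sum()/e.sum())
```

```text
[0.5399 0.1311 0.1228] [-179.9934   -0.0014  104.6626] [ 0.1921  0.9054 -1.4999]
exp tip px [254.6944 181.4945] exp ring [254.9836 183.4147]
[array([ 2.1665, -2.2055]), array([-2.873, -1.378])]
red c 255.02261904761906 183.03452380952382
```

View pics/c6.png

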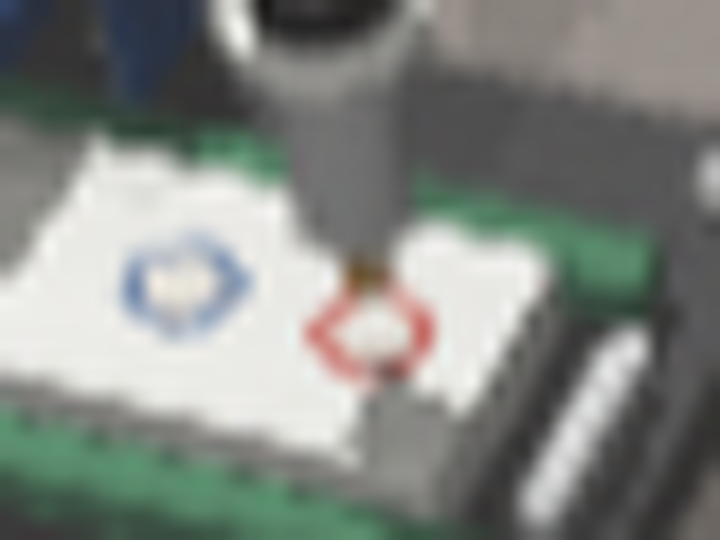

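The ring centre is at (255.1,183.0). The brass tip's end is at (254.8,180.2), just above and behind the ring. I descend until contact.

servo_tool --moves '[[[0,0,0],[0,0,0.003],0],[[0,0,0],[0,0,0.002],0],[[0,0,0],[0,0,0.001],0],[[0,0,0],[0,0,0],0],[[0,0,0],[0,0,0],0]]'

```text
time: 17.4
ee_pos: [0.5399, 0.1311, 0.1168]
tcp_rot: [-180.0, 0.0, 104.7]
wrist_force: [0.5, 0.2, -1.9]
opening: 0.0233
grasp_force: 39.4
```

Run:
```python
from h import *
ims=[];f=[]
for _ in range(6): ims.append(camera("scene")[0].astype(float)); f.append(get_obs()["wrist_force"])
im=np.mean(ims,0).astype(np.uint8);p=get_obs()["ee_pos"]
print(p,np.mean(f,0),"exp tip px",px("scene",p-[0,0,.081]))
cv2.imwrite("pics/c7.png",cv2.resize(im[165:195,235:275,::-1],None,fx=18,fy=18,interpolation=cv2.INTER_CUBIC))
```

```text
[0.54   0.1311 0.1168] [-0.3053 -0.3549 -1.1106] exp tip px [254.9274 182.9463]
```

View pics/c7.png

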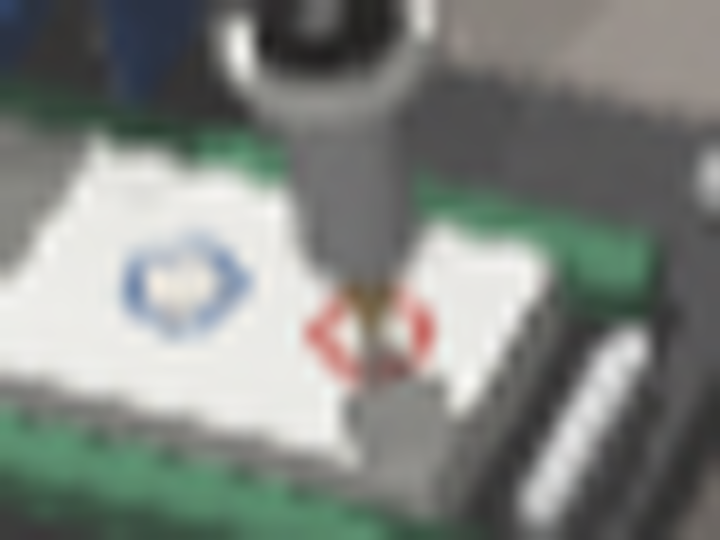

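Tip end at crop (371,318) is inside the ring, nearly centred, about 2 mm above. I press down in small steps.

servo_tool --moves '[[[0,0,0],[0,0,0.001],0],[[0,0,0],[0,0,0.001],0],[[0,0,0],[0,0,0.001],0],[[0,0,0],[0,0,0],0]]'

```text
time: 18.1
ee_pos: [0.54, 0.1311, 0.1138]
tcp_rot: [180.0, -0.0, 104.7]
wrist_force: [0.6, 0.1, 0.7]
opening: 0.0226
grasp_force: 39.4
```

```bash
cat > f.py <<'E'
from h import *
f=[]
for _ in range(10): camera("scene"); f.append(get_obs()["wrist_force"])
print(get_obs()["time"],get_obs()["ee_pos"],np.mean(f,0),np.std(f,0))
E
python3 f.py
```

```text
18.6 [0.54   0.1311 0.1138] [ 0.26   -0.2013  0.5223] [0.4759 0.4055 0.5024]
```

servo_tool --moves '[[[0,0,0],[0,0,0.001],0],[[0,0,0],[0,0,0.001],0],[[0,0,0],[0,0,0.001],0],[[0,0,0],[0,0,0],0]]'

```text
time: 19.0
ee_pos: [0.54, 0.1311, 0.1107]
tcp_rot: [180.0, 0.0, 104.7]
wrist_force: [0.6, 0.4, 1.0]
opening: 0.0236
grasp_force: 39.5
```

```bash
python3 f.py
```

```text
19.5 [0.54   0.1311 0.1108] [0.4378 0.2632 1.4829] [0.4713 0.3094 0.3591]
```

servo_tool --moves '[[[0,0,0],[0,0,0.001],0],[[0,0,0],[0,0,0],0],[[0,0,0],[0,0,0],0]]'

```text
time: 19.8
ee_pos: [0.54, 0.1311, 0.1098]
tcp_rot: [180.0, 0.0, 104.7]
wrist_force: [0.4, -1.0, 1.7]
opening: 0.0231
grasp_force: 39.6
```

```bash
python3 f.py
python3 - <<'E'
from h import *
im=np.mean([camera("scene")[0].astype(float) for _ in range(6)],0).astype(np.uint8)
for n in("clamp_grip","mark"):print(n,[(round(r["score"],2),w("scene",r["xyz"])) for r in mark_of(n,"scene")[:1]])
cv2.imwrite("pics/c8.png",cv2.resize(im[155:205,215:275,::-1],None,fx=13,fy=12,interpolation=cv2.INTER_CUBIC))
E
```

```text
20.3 [0.54   0.1311 0.1098] [0.5988 0.0129 1.7279] [0.7759 0.3688 0.1968]
clamp_grip [(0.56, array([0.5324, 0.17  , 0.0006]))]
mark [(0.91, array([0.5398, 0.1326, 0.0349]))]
```

View pics/c8.png

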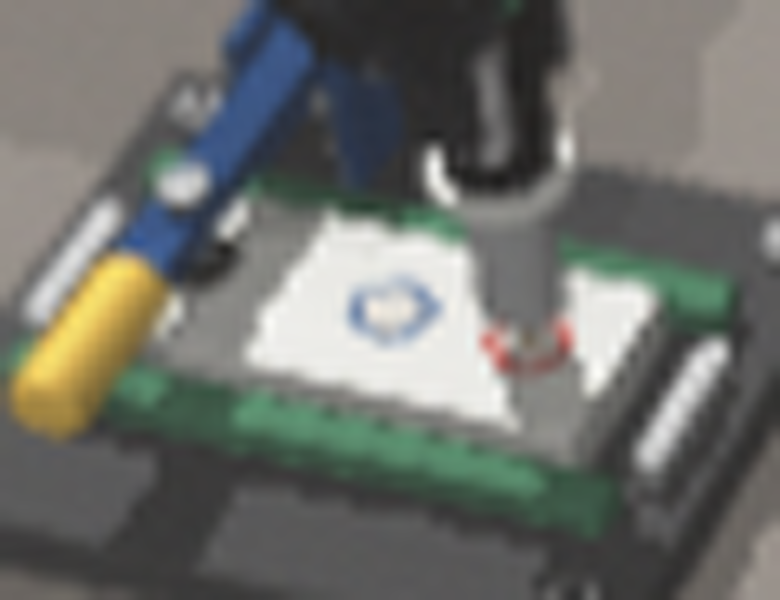

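The clamp is down and the tip is centred in the red ring, at crop (528,345). Contact force is about 3 N, so the nose is in about half-way. I'm handing in.

```bash
python3 -c "
from workcell import *
print(job_done())"
```

```text
the job is handed in; nothing more can be done
None
```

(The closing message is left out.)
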